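Free the sprung strap of a tube cradle with a forked spring-bar tool

ROBOT

A 7-joint arm with a two-finger parallel gripper is mounted at the origin on a cart in front of the work surface, level with it; the furniture and walls round the work are solid. World frame = base frame: x ahead of the robot, y to its left, z up, the work surface at z = 0. Lengths are in mm, angles in rad, forces in N, time in s.
With the tool pointing down it reaches from about 425 to 1025 mm from the base axis. Payload 3.6 kg.
Tool frame: the origin (TCP) lies midway between the tips of the shut fingers; the grasp point (between the pads) lies 19 mm behind it (arm.tcp_to_grasp is the distance from the TCP to the grasp point, in mm); x points along the fingers, y is the direction in which the jaws open and shut, and the axes are right-handed (so a half turn about x gives the same grasp; the last joint's range is limited). The gripper opens to 85 mm and grips with 20 to 120 N. Pads are 22 mm wide; open, the fingers measure 114 mm over their backs; the gripper's body (76 mm by 85 mm) begins 54 mm behind the grasp point. The pads swing forward as they close: fully open they stand 13 mm farther back than shut.
Start: joints at [-1.393, 0.591, 0.048, 1.609, -0.033, 0.943, -0.034], TCP at [194.633, 698.389, 231.302] pointing down, gripper open.
Joint ranges: [-2.69, 2.69], [-0.47, 2.24], [-1.27, 1.36], [0.19, 2.51], [-1.53, 4.68], [0.08, 2.07], [-3.09, 3.09]. Speed limits (rad/s): [2.57, 2.57, 3.14, 3.14, 3.14, 3.14, 3.14].

INTERFACE

Orientations are given as a rotation vector (axis times angle).
In Python, from plant import telemetry, grab_frame, hand_in, arm gives the robot as it stands. The module is installed in compiled form; this text tells all that it offers.
- The arm moves only by the shell command python3 -m pendant 'ROWS'. ROWS is JSON, a list of rows, each a list of 3 entries, a list of its own where there are three numbers: the closure, from -1 (fully open) to 1 (shut), then the shift along the world's x, y, z as a fraction of full scale, then the turn, a rotation vector about the world's x, y, z as a fraction of full scale. A call has exactly 8 rows; each row shifts and turns the commanded pose from where the row before left it; what a row does not reach is not made up. Full scale, the value 1, is 4 cm for a shift and 4 degrees for a turn. A row lasts 1/8 s, in which the tool goes at most 62.5 mm and 10.7 degrees, less where a joint would pass 70% of its speed; a pose out of reach is approached as far as the arm can. A call with a number of a shift or a turn outside -1 to 1 is refused whole. A call with a gripper value outside its range is refused whole. The fingers move at their own pace and stop on an object; the grip force is fixed at half the most. Time passes only in rows, so rows that do not move let the fingers close, or fill a call up. It gives the time, the measured TCP pose, the force and the opening at its end, in the units of the state.
- telemetry.observe(): the state, without advancing time (a new reading comes with each control period).
- grab_frame(name): name is "scene" or "top" or "wrist"; returns a dict with "image" (420x560x3 uint8, red, green, blue), "depth" (420x560 float32, mm along the optical axis (not along the pixel's ray), 0 where there is no reading), "K" (3x3 intrinsics, pixels), "extrinsics" (4x4, takes a point from camera to world coordinates). Camera axes: x right, y up, looking along -z (the intrinsics and any distortion apply to the point x, -y, -z); pixel columns grow to the right and rows downward; lengths in mm; the calibration is good to about 2 mm. A picture is of the moment at which its call begins.
- hand_in(): hands the job in, once; it reports no verdict.
The state is a dict: "time": time; "q": joint angles; "joint_velocities": joint speeds; "joint_torque": joint torques, N m; "ee_pos": TCP position; "tool_rot": TCP orientation; "wrist_force": force on the tool from outside, world axes, zero at the start; "wrist_torque": the same for the moment, N m; "opening": finger opening in mm.
Only numpy, scipy, OpenCV 4.12 (cv2) and the standard library are available. Lean on these libraries where they do the work, as an engineer would, in place of code of your own. Each camera call takes 0.05 s, during which the arm holds its last target. There are 200 camera calls.

TASK

Take the forked tool out of its stand, set its fork astride the brass spring bar of the tube cradle between the blue keeper lug and the brass collar, and gently push the collar sideways, away from the lug, until the strap comes free and swings up - do not ram the bar against its end stop. Then put the tool back in its stand, fork down and fully home, leaving the strap open, the tube in its cradle and the other things where they are; do not touch the strap or bar with the gripper.

Things in the scene. Friction and masses are not known exactly. Their poses are not given: they have to be found in the camera images.
- fork_grip (a point): centre of the orange grip, 16 (x) x 20 (y) x 72 mm tall, of the loose forked tool (70 g), which stands upright in its stand, z up. The grip's centre is 85 mm above the tine tips. A round steel collar, 32 mm across, lies 45 to 49 mm above the tips. The work pushes along the tool's y, so grip it across its y faces, low down.
- fork_tip (a point): the point on the forked tool's axis level with its tine tips (bottom end), z up along the tool. A steel blade 24 (x) x 6 (y) mm ends in two tines 24 mm long and 5 mm wide, with an open slot 14 mm wide (in x) between them; a bar straddled by the fork runs along the tool's y.
- stand_mouth (a point): centre of the top face, 50 mm up, of the fixed grey tool stand, a 70 x 70 x 50 mm block with a chamfered pocket 28 (x) x 10 (y) mm, 48 mm deep. With the tool home its collar rests on this face and the tine tips are 45 mm below it; tool and stand axes are parallel, x to x (either way round).
- cradle: fixed aluminium base plate 116 (x) x 150 (y) x 10 mm with blue rails along y for a tube, origin at the centre of its underside. A strap unit is screwed in its two slots anywhere within 8 mm either way along the cradle's y; this shift is NOT measured. Its steel strap runs over the tube from a hinge at x = +37.5 mm to the brass spring bar at x = -37.5 mm.
- neck (a point): on the cradle, axes as the cradle's: the middle of the bar's bare neck IF the unit sat in its middle place. The bar (5 mm thick) lies along y, 52 mm above the worktop. Along y from here, plus the unknown shift of up to 8 mm: blue keeper lug (top 60 mm up) from -19 to -13 mm, neck -13 to +13 mm, brass collar (21 mm across, 4 mm thick) with its pushing face at +13 mm, strap sleeve from +25.5 mm.
- strap (a joint): strap angle, rad: 0 closed, 0.30 open. Pushing the collar to the cradle's +y draws the bar's tip out of the lug: 3 N at first, 5 to 6 N at 5 to 6 mm, where the strap rises by its spring (5 N, damped, full in 2 s) into the fork's slot; then lift the fork straight up off it. The bar moves 3 mm towards the hinge as it opens. Hard stop at 6.8 mm travel; over 12 N damages it. Hold tine tips 8 to 12 mm below the bar.
- tube_mid (a point): centre of the loose 50 ml tube (33 mm diameter, 115 mm long, orange cap) lying along y between the cradle's rails under the strap; its position along y does not follow the strap unit
- vial_amber: bystander: amber vial with black cap, 28 mm diameter, 64 mm tall, origin at the centre of its underside
- petri_1: bystander: petri dish 88 mm diameter, 15 mm tall, origin at the centre of its underside
- blue_cap_jar: bystander: white jar with blue cap, 62 mm diameter, 90 mm tall, origin at the centre of its underside
There are look-alikes about, which are no part of the job. Of the things like the part that bears tube_mid, leave any that is purple or turquoise; of the rest the smaller one is meant.

How it is judged:
By the outcome, as a careful person would: the job done as asked, in the order asked, and still so for the second after the job is handed in, with the robot touching nothing.
It also fails if it takes over 66 s, if anything falls off the work surface, if the arm or the gripper's body presses on something with over 40 N, if the wrist force passes 120 N, or if a joint passes its speed limit or range.

## Working session

There is one attempt and no reset: what is moved stays moved. The work goes in short steps, Python scripts to look and compute and a shell command to move; the robot and the scene stay as the last step left them, time stands still between calls to the robot, and variables do not carry over. Pictures are saved under pics/ and viewed, about 8 in all and at most 12, crops included, and the job is handed in when it is done.

```bash
mkdir -p pics; cat > h.py <<'E'
import numpy as np,cv2
from plant import telemetry,grab_frame,hand_in,arm
def save(n,f): cv2.imwrite(f'pics/{n}.png',cv2.cvtColor(f['image'],cv2.COLOR_RGB2BGR))
def snap(cam,n):
    f=grab_frame(cam); save(n,f); np.savez(f'pics/{n}.npz',**{k:f[k] for k in('image','depth','K','extrinsics')}); return f
def cloud(f):
    K=f['K'];E=f['extrinsics'];d=f['depth'];v,u=np.mgrid[:d.shape[0],:d.shape[1]]
    p=np.stack([(u-K[0,2])/K[0,0]*d,-(v-K[1,2])/K[1,1]*d,-d],-1)
    w=p@E[:3,:3].T+E[:3,3]; w[d==0]=np.nan; return w
def ray(f,u,v,z):
    K=f['K'];E=f['extrinsics']; r=E[:3,:3]@np.array([(u-K[0,2])/K[0,0],-(v-K[1,2])/K[1,1],-1]); o=E[:3,3]
    return o+r*(z-o[2])/r[2]
E
python3 - <<'E'
from h import *
a=snap('scene','s0');b=snap('top','t0')
cv2.imwrite('pics/st0.png',cv2.resize(np.hstack([cv2.imread('pics/s0.png'),cv2.imread('pics/t0.png')]),(800,300)))
print(a['extrinsics'],b['extrinsics'],b['K']);print(telemetry.observe())
E
```

```text
[[ 8.34357573e-01  3.59692061e-01 -4.17694939e-01  5.35853747e+01]
 [-5.51148694e-01  5.31881989e-01 -6.42912644e-01 -7.96764283e+02]
 [-9.08615920e-03  7.66631053e-01  6.42023575e-01  8.42961565e+02]
 [ 0.00000000e+00  0.00000000e+00  0.00000000e+00  1.00000000e+00]] [[ 3.13668006e-03  9.96049353e-01 -8.87459770e-02  4.47459545e+02]
 [-9.99780362e-01  1.28464691e-03 -2.09183500e-02 -6.69258599e+01]
 [-2.07217017e-02  8.87920991e-02  9.95834612e-01  1.09275412e+03]
 [ 0.00000000e+00  0.00000000e+00  0.00000000e+00  1.00000000e+00]] [[413.29917      0.         283.25003392]
 [  0.         413.29917    207.26700404]
 [  0.           0.           1.        ]]
{'time': 0.1, 'q': array([-1.39252318,  0.59204021,  0.04829943,  1.60969827, -0.03331753,
        0.94271213, -0.03370689]), 'joint_velocities': array([-3.40152969e-04, -2.43512355e-03,  1.64091954e-03, -2.82992124e-03,
        8.29228179e-05, -1.09508940e-03,  1.06858914e-03]), 'joint_torque': array([ 5.26957287e-03, -5.49996221e+01,  1.55337878e+00, -1.98822534e+01,
        9.68530832e-03,  3.81398553e-03,  1.18581573e-05]), 'ee_pos': array([194.40059821, 697.66991935, 230.24427657]), 'tool_rot': array([ 0.21167374,  1.56043303, -0.21489444]), 'wrist_force': array([-0.35321097,  0.77958358, -0.59656837]), 'wrist_torque': array([ 8.92504831e-05, -3.59297245e-02,  5.08349183e-02]), 'opening': 85.33271268823987}
```

View pics/t0.png

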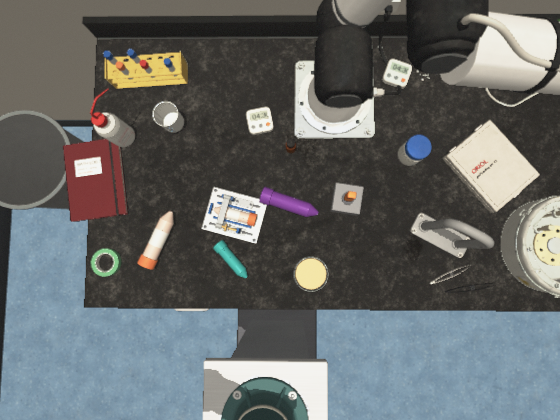

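View pics/s0.png

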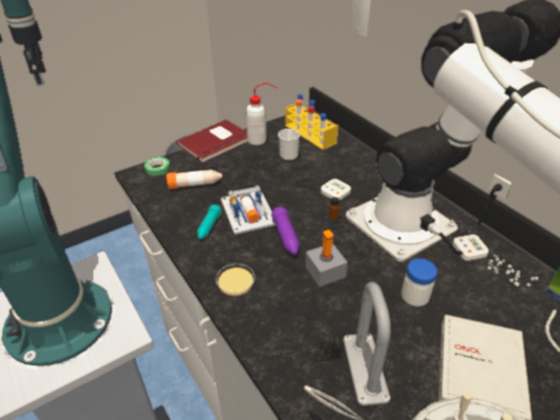

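The top view shows the tube cradle at px (235,215) with a white/orange-capped tube, and the stand with the orange grip at (348,198). The tube candidates are the cradle tube (240,215), a larger one at (155,240), purple (290,203) and turquoise (230,260). The cradle tube is the one meant: it is the smaller of those that aren't purple or turquoise. I'll confirm it in an enlarged crop.

```bash
python3 - <<'E'
from h import *
ims=[]
f={c:dict(np.load(f'pics/{c}0.npz')) for c in 'ts'}
for c,(x,y,w,h) in (('t',(195,170,180,110)),('s',(210,175,150,120))):
    im=cv2.imread(f'pics/{c}0.png')[y:y+h,x:x+w]; ims.append(cv2.resize(im,(560,int(560*h/w)),interpolation=cv2.INTER_CUBIC)[:340])
h=min(i.shape[0] for i in ims)
cv2.imwrite('pics/c0.png',cv2.resize(np.hstack([i[:h] for i in ims]),(800,int(h*800/1120))))
for c in 'ts':
    F=f[c];w=cloud(F);hsv=cv2.cvtColor(F['image'],cv2.COLOR_RGB2HSV)
    # stand grey top: z 45..55
    x0,x1,y0,y1=(325,375,175,220) if c=='t' else (300,352,225,290)
    s=w[y0:y1,x0:x1].reshape(-1,3);hh=hsv[y0:y1,x0:x1].reshape(-1,3)
    m=(abs(s[:,2]-50)<5)&(hh[:,1]<60)
    p=s[m]; r=cv2.minAreaRect(p[:,:2].astype(np.float32)); print(c,'stand',m.sum(),np.median(p,0),r)
    m=(hh[:,1]>150)&(hh[:,0]<20)&(hh[:,2]>100); p=s[m];print('grip',np.nanmedian(p,0),np.nanmin(p,0),np.nanmax(p,0))
    m=(hh[:,1]>150)&(hh[:,0]<20)&(hh[:,2]>100)&(s[:,2]>120);print('griptop',s[m].mean(0) if m.any() else 0, cv2.minAreaRect(s[m][:,:2].astype(np.float32)) if m.sum()>3 else 0)
    x0,x1,y0,y1=(195,272,180,247) if c=='t' else (215,280,180,235)
    s=w[y0:y1,x0:x1].reshape(-1,3);hh=hsv[y0:y1,x0:x1].reshape(-1,3)
    m=(abs(s[:,2]-10)<4)&(hh[:,1]<60)&(hh[:,2]>130);p=s[m]
    print('plate',m.sum(),cv2.minAreaRect(p[:,:2].astype(np.float32)), cv2.boxPoints(cv2.minAreaRect(p[:,:2].astype(np.float32))))
    m=(abs(s[:,2]-47)<20)&(hh[:,1]>140)&(hh[:,0]<15);print('cap',s[m].mean(0))
E
```

```text
t stand 604 [ 559.22646788 -204.26173298   48.53440685] ((563.9240112304688, -207.81130981445312), (70.21582794189453, 70.21434020996094), 81.09532928466797)
grip [ 559.84257555 -203.21625204  117.35592816] [ 555.36846281 -215.55960047   68.95683941] [ 570.41063696 -197.28182193  127.12690238]
griptop [ 564.38261429 -206.62341981  124.03856583] ((564.1417846679688, -206.40989685058594), (16.50504493713379, 14.082308769226074), 78.90911865234375)
plate 1299 ((523.909912109375, 84.46935272216797), (149.55401611328125, 115.58497619628906), 75.20145416259766) [[448.93478    26.934135 ]
 [560.6858     -2.5887222]
 [598.885     142.00458  ]
 [487.13403   171.52744  ]]
cap [511.40143808  35.96389205  38.88338743]
s stand 561 [ 556.70469722 -219.19146999   49.70693903] ((566.5007934570312, -209.50999450683594), (75.41557312011719, 71.87718200683594), 81.19117736816406)
grip [ 561.66692474 -215.16717922   95.93978926] [ 555.52944246 -221.54282388   -4.30109641] [667.50637665 -91.06774852 128.5759201 ]
griptop [ 564.46757803 -211.0946377   124.84688915] ((565.4557495117188, -209.43951416015625), (22.466758728027344, 15.253427505493164), 77.39592742919922)
plate 735 ((524.9154052734375, 80.54608917236328), (152.5832977294922, 116.7550048828125), 74.76099395751953) [[448.53763   22.281326]
 [561.18726   -8.407272]
 [601.2932   138.81085 ]
 [488.64355  169.49945 ]]
cap [509.01436369  30.06736054  36.7832732 ]
```

View pics/c0.png

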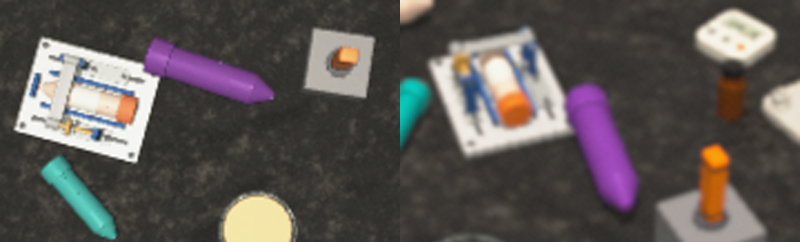

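```bash
python3 - <<'E'
from h import *
from scipy.spatial.transform import Rotation as R
s=telemetry.observe();M=R.from_rotvec(s['tool_rot']).as_matrix();print(M.round(3),np.degrees(np.arctan2(M[1,1],M[0,1])))
w=grab_frame('wrist');print(w['extrinsics'].round(3),w['K'])
print(M.T@(w['extrinsics'][:3,3]-s['ee_pos']), M.T@w['extrinsics'][:3,:3])
E
python3 -m pendant '[[-1,[0.5,-1,0.3],[0,0,0]],[-1,[0.5,-1,0.3],[0,0,0]],[-1,[0.5,-1,0.3],[0,0,0]],[-1,[0.5,-1,0.3],[0,0,0]],[-1,[0.5,-1,0.3],[0,0,0]],[-1,[0.5,-1,0.3],[0,0,0]],[-1,[0.5,-1,0],[0,0,0]],[-1,[0.5,-1,0],[0,0,0]]]'
```

```text
[[-0.     0.268  0.963]
 [-0.002  0.963 -0.268]
 [-1.    -0.002  0.   ]] 74.43238031620568
[[ 2.67000e-01 -9.16000e-01 -3.00000e-01  1.18226e+02]
 [ 9.64000e-01  2.53000e-01  8.50000e-02  7.18913e+02]
 [-2.00000e-03 -3.12000e-01  9.50000e-01  3.71108e+02]
 [ 0.00000e+00  0.00000e+00  0.00000e+00  1.00000e+00]] [[319.1366749    0.         283.74278336]
 [  0.         319.1366749  210.81801613]
 [  0.           0.           1.        ]]
[-140.87122018   -0.26836655  -79.06708683] [[ 1.67255655e-05  3.11416696e-01 -9.50273456e-01]
 [ 9.99998237e-01 -1.78940514e-03 -5.68810061e-04]
 [-1.87756116e-03 -9.50271771e-01 -3.11416177e-01]]
time: 1.15
ee_pos: [355.1, 376.9, 303.4]
tool_rot: [0.213, 1.56, -0.213]
wrist_force: [0.6, -1.0, 0.1]
opening: 85.6
```

```bash
python3 -m pendant '[[-1,[0.45,-1,0],[0,0,0]],[-1,[0.5,-1,-0.4],[0,0,0]],[-1,[0.5,-1,-0.5],[0,0,0]],[-1,[0.5,-1,-0.5],[0,0,0]],[-1,[0.5,-1,-0.5],[0,0,0]],[-1,[0.5,-1,-0.5],[0,0,0]],[-1,[0.5,-1,-0.5],[0,0,0]],[-1,[0,0,0],[0,0,0]]]'
python3 - <<'E'
from h import *
import time
f=snap('wrist','w1');print(telemetry.observe()['ee_pos'])
cv2.imwrite('pics/w1b.png',cv2.resize(cv2.imread('pics/w1.png'),(784,588),interpolation=cv2.INTER_CUBIC))
E
```

```text
time: 2.15
ee_pos: [492.9, 94.0, 186.0]
tool_rot: [0.217, 1.561, -0.222]
wrist_force: [-0.8, -0.1, 0.3]
opening: 85.2
[492.55914105  96.50051845 186.59053801]
```

View pics/w1b.png

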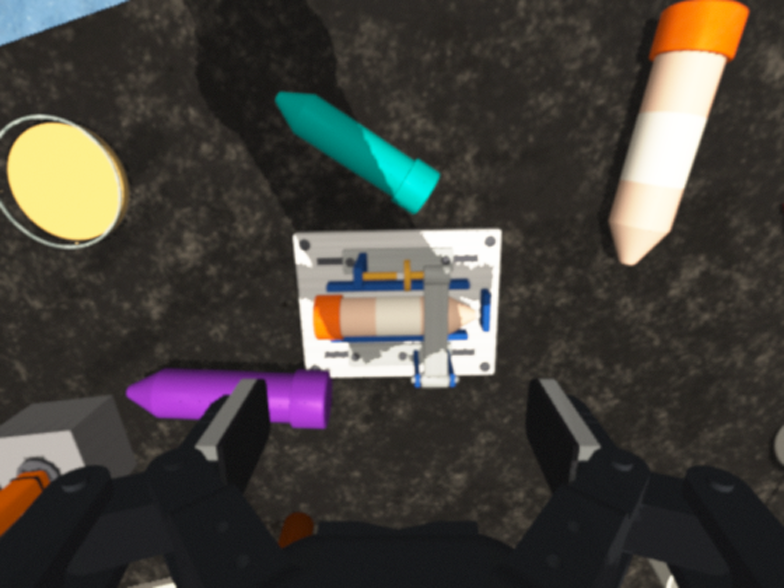

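The wrist view shows the cradle with the blue lug at (360,268), the brass collar at (407,272), the neck between them, and the strap sleeve near (435,275). The tube in the cradle is white with an orange cap. Next I'll measure these by colour mask.

```bash
python3 - <<'E'
from h import *
F=dict(np.load('pics/w1.npz'));w=cloud(F);hsv=cv2.cvtColor(F['image'],cv2.COLOR_RGB2HSV)
x0,x1,y0,y1=205,365,155,285
s=w[y0:y1,x0:x1].reshape(-1,3);hh=hsv[y0:y1,x0:x1].reshape(-1,3)
m=(abs(s[:,2]-10)<4)&(hh[:,1]<60)&(hh[:,2]>130);r=cv2.minAreaRect(s[m][:,:2].astype(np.float32));print('plate',r)
th=np.radians(-15.0)
for c in ((524.5,82.5),):
    X=np.array([np.cos(th),np.sin(th)]);Y=np.array([-np.sin(th),np.cos(th)])
    l=np.c_[(s[:,:2]-c)@X,(s[:,:2]-c)@Y,s[:,2]]
    br=(hh[:,0]>12)&(hh[:,0]<28)&(hh[:,1]>140)&(hh[:,2]>90)&(l[:,0]<-20)
    bl=(hh[:,0]>100)&(hh[:,0]<125)&(hh[:,1]>130)&(l[:,0]<-20)
    col=br&(l[:,2]>56); lug=bl&(l[:,2]>50)
    for n,k in (('brass',br),('collar',col),('lug',lug)): print(n,k.sum(),np.median(l[k],0).round(1),l[k].min(0).round(1),l[k].max(0).round(1))
    # y histogram of brass
    hist=[(y,int((br&(abs(l[:,1]-y)<1)).sum()),np.round(np.nanmedian(l[br&(abs(l[:,1]-y)<1)][:,[0,2]],0),1) if (br&(abs(l[:,1]-y)<1)).any() else 0) for y in range(-50,40,2)]
    print(*[h for h in hist if h[1]],sep='\n')
# ray edges (small px)
cv2.imwrite('pics/w1c.png',cv2.resize(cv2.imread('pics/w1.png')[170:215,240:330],(800,400),interpolation=cv2.INTER_CUBIC))
E
```

```text
plate ((526.1414184570312, 83.58423614501953), (149.67091369628906, 116.16313934326172), 75.44168090820312)
brass 233 [-36.6   7.   54. ] [-46.2 -18.8  11.9] [-21.   17.8  62.6]
collar 55 [-38.3   7.9  60.7] [-45.3   6.9  56.5] [-29.3   8.9  62.6]
lug 103 [-35.9 -22.8  57.8] [-43.2 -26.6  50.7] [-29.4 -20.3  59.4]
(-18, 11, array([-36.3,  53.6]))
(-16, 13, array([-36.6,  53.6]))
(-14, 11, array([-36.5,  54. ]))
(-12, 10, array([-36.4,  53.4]))
(-10, 10, array([-36.3,  53.6]))
(-8, 15, array([-36.3,  53.6]))
(-6, 10, array([-36.6,  53.6]))
(-4, 10, array([-36.4,  54.2]))
(-2, 9, array([-36.4,  53.8]))
(0, 12, array([-36.8,  54.1]))
(6, 7, array([-33.3,  61.4]))
(8, 54, array([-40.4,  60.3]))
(10, 21, array([-34. ,  52.2]))
(12, 10, array([-36.9,  53.3]))
(14, 10, array([-36.9,  53.7]))
(16, 15, array([-37. ,  54.1]))
(18, 5, array([-36.9,  53.6]))
```

View pics/w1c.png

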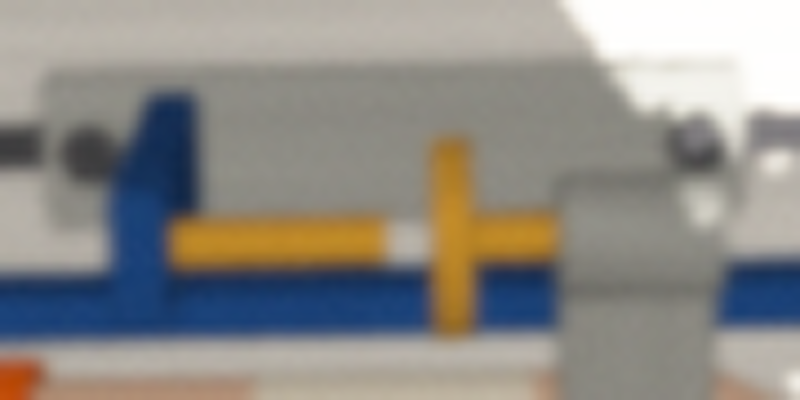

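In the crop, the lug ends at x≈165, the bar neck runs 165–430, and the collar spans 430–475. In the cradle frame the neck middle is at world (487,85), with the collar face 13 mm to +y. Next is the stand.

```bash
python3 -m pendant '[[-1,[0.1,-1,0.2],[0,0,0]],[-1,[0.1,-1,0.2],[0,0,0]],[-1,[0.1,-1,0],[0,0,0]],[-1,[0.1,-1,0],[0,0,0]],[-1,[0.1,-1,0],[0,0,0]],[-1,[0.1,-1,0],[0,0,0]],[-1,[0.1,-1,0],[0,0,0]],[-1,[0,-0.3,0],[0,0,0]]]'
python3 - <<'E'
from h import *
f=snap('wrist','w2');print(telemetry.observe()['ee_pos'])
F=f;w=cloud(F);hsv=cv2.cvtColor(F['image'],cv2.COLOR_RGB2HSV)
d=np.linalg.norm(w[...,:2]-[564.5,-208],axis=-1)
m=(abs(w[...,2]-50)<3)&(hsv[...,1]<60)&(d<60);r=cv2.minAreaRect(w[m][:,:2].astype(np.float32));print('stand',m.sum(),r)
m=(w[...,2]>119)&(w[...,2]<132)&(hsv[...,1]>140)&(hsv[...,0]<22)&(d<40);p=w[m];print('griptop',m.sum(),p.mean(0),cv2.minAreaRect(p[:,:2].astype(np.float32)))
v,u=np.where(d<70);print(u.min(),u.max(),v.min(),v.max())
im=cv2.imread('pics/w2.png')[max(v.min(),0):v.max(),u.min():u.max()];k=560/max(im.shape);cv2.imwrite('pics/w2c.png',cv2.resize(im,None,fx=k,fy=k,interpolation=cv2.INTER_CUBIC))
E
```

```text
time: 3.2
ee_pos: [521.2, -194.9, 203.9]
tool_rot: [0.214, 1.559, -0.215]
wrist_force: [-0.4, 0.6, -0.3]
opening: 85.5
[ 520.89805038 -195.365923    203.82831642]
stand 3477 ((566.5751342773438, -208.89761352539062), (70.14996337890625, 70.85747528076172), 81.3212890625)
griptop 486 [ 564.92713696 -208.28432157  123.61129147] ((566.0462036132812, -208.59722900390625), (19.84830665588379, 16.226198196411133), 79.72564697265625)
80 470 159 419
```

View pics/w2c.png

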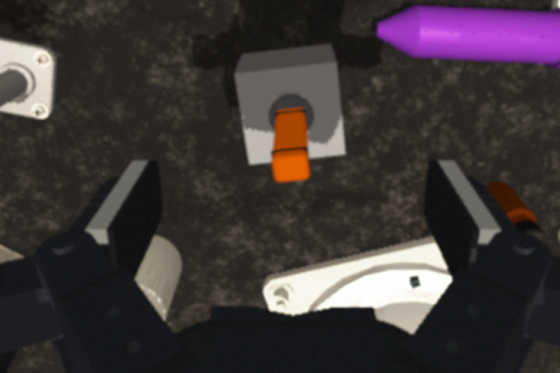

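The orange grip stands in the stand with its 20 mm side along heading ≈80°, so the tool's y is about 81° and the jaw needs a +6.5° turn. The tool is at about (565.5,-208.5).

```bash
python3 -m pendant '[[-1,[0.55,-0.17,-0.3],[0,0,0.8]],[-1,[0.55,-0.17,-0.3],[0,0,0.8]],[-1,[0,0,-0.4],[0,0,0]],[-1,[0,0,-0.4],[0,0,0]],[-1,[0,0,-0.4],[0,0,0]],[-1,[0,0,-0.4],[0,0,0]],[-1,[0,0,-0.4],[0,0,0]],[-1,[0,0,0],[0,0,0]]]'
python3 - <<'E'
from h import *
f=snap('wrist','w3');s=telemetry.observe();print(s['ee_pos'],s['wrist_force'])
from scipy.spatial.transform import Rotation as R
M=R.from_rotvec(s['tool_rot']).as_matrix();print(np.degrees(np.arctan2(M[1,1],M[0,1])),M[:,0])
w=cloud(f);hsv=cv2.cvtColor(f['image'],cv2.COLOR_RGB2HSV)
d=np.linalg.norm(w[...,:2]-[564.5,-208],axis=-1)
m=(w[...,2]>119)&(w[...,2]<132)&(hsv[...,1]>140)&(hsv[...,0]<22)&(d<40);p=w[m]
print('griptop',m.sum(),p.mean(0) ,cv2.minAreaRect(p[:,:2].astype(np.float32)))
E
```

```text
time: 4.25
ee_pos: [563.5, -206.9, 97.7]
tool_rot: [0.126, 1.57, -0.125]
wrist_force: [-0.0, 0.6, -0.1]
opening: 85.5
[ 564.18121984 -207.1998678    98.57601092] [0.3707722  0.69708724 0.38710863]
80.81237682492308 [-1.28560164e-03  3.34209872e-04 -9.99999118e-01]
griptop 706 [ 563.21641981 -208.27300736  122.49195519] ((566.1307373046875, -208.75289916992188), (20.005966186523438, 16.798900604248047), 81.39112854003906)
```

```bash
python3 -m pendant '[[-1,[0.04,-0.04,-0.4],[0,0,0]],[-1,[0,0,-0.4],[0,0,0]],[-1,[0,0,-0.17],[0,0,0]],[0.9,[0,0,0],[0,0,0]],[0.9,[0,0,0],[0,0,0]],[0.9,[0,0,0],[0,0,0]],[0.9,[0,0,0],[0,0,0]],[0.9,[0,0,0],[0,0,0]]]'
python3 - <<'E'
from h import *
s=telemetry.observe();print(s['ee_pos'],s['wrist_force'],s['opening'])
E
```

```text
time: 5.3
ee_pos: [566.6, -209.0, 61.1]
tool_rot: [0.125, 1.566, -0.126]
wrist_force: [-1.0, -0.3, 3.1]
opening: 19.3
[ 566.57607527 -208.97775052   61.06041689] [-1.00592122 -0.31204661  3.14790651] 19.307683860079198
```

```bash
python3 -m pendant '[[0.9,[0,0,0.3],[0,0,0]],[0.9,[0,0,0.4],[0,0,0]],[0.9,[0,0,0.4],[0,0,0]],[0.9,[0,0,0.5],[0,0,0]],[0.9,[0,0,0.5],[0,0,0]],[0.9,[0,0,0.4],[0,0,0]],[0.9,[0,0,0],[0,0,0]],[0.9,[0,0,0],[0,0,0]]]'
python3 - <<'E'
from h import *
s=telemetry.observe();print(s['ee_pos'],s['wrist_force'],s['opening'])
E
```

```text
time: 6.3
ee_pos: [565.8, -208.6, 160.2]
tool_rot: [0.126, 1.568, -0.125]
wrist_force: [0.4, 0.1, -2.3]
opening: 19.5
[ 565.83963406 -208.57399034  160.19625904] [ 0.40490922  0.14629837 -2.25458738] 19.504882982311326
```

```bash
python3 -m pendant '[[0.9,[-0.24,0.7,0],[0,0,-0.2]],[0.9,[-0.24,0.95,0],[0,0,-0.2]],[0.9,[-0.24,0.95,0],[0,0,-0.2]],[0.9,[-0.25,0.95,0],[0,0,-0.2]],[0.9,[-0.25,0.95,0],[0,0,-0.2]],[0.9,[-0.24,0.95,0],[0,0,-0.2]],[0.9,[-0.24,0.95,0],[0,0,-0.2]],[0.9,[-0.25,0.95,0],[0,0,-0.05]]]'
python3 -m pendant '[[0.9,[0,0,-0.3],[0,0,0]],[0.9,[0,0,-0.2],[0,0,0]],[0.9,[0,0,0],[0,0,0]],[0.9,[0,0,0],[0,0,0]],[0.9,[0,0,0],[0,0,0]],[0.9,[0,0,0],[0,0,0]],[0.9,[0,0,0],[0,0,0]],[0.9,[0,0,0],[0,0,0]]]'
python3 - <<'E'
from h import *
from scipy.spatial.transform import Rotation as R
f=snap('wrist','w4');s=telemetry.observe();print(s['ee_pos'],s['wrist_force'])
M=R.from_rotvec(s['tool_rot']).as_matrix();print(np.degrees(np.arctan2(M[1,1],M[0,1])))
a=cv2.imread('pics/w4.png');cv2.imwrite('pics/w4b.png',cv2.resize(a[150:420,140:420],(700,675),interpolation=cv2.INTER_CUBIC)[:600])
E
```

```text
time: 7.3
ee_pos: [487.3, 86.3, 159.7]
tool_rot: [0.205, 1.562, -0.206]
wrist_force: [1.0, -1.1, -1.2]
opening: 19.5
time: 8.3
ee_pos: [488.3, 85.3, 140.6]
tool_rot: [0.205, 1.561, -0.205]
wrist_force: [-0.1, -0.1, -0.2]
opening: 19.2
[488.25051133  85.27337274 140.56808601] [-0.20693251  0.30334455 -0.42035676]
75.0360966878663
```

View pics/w4b.png

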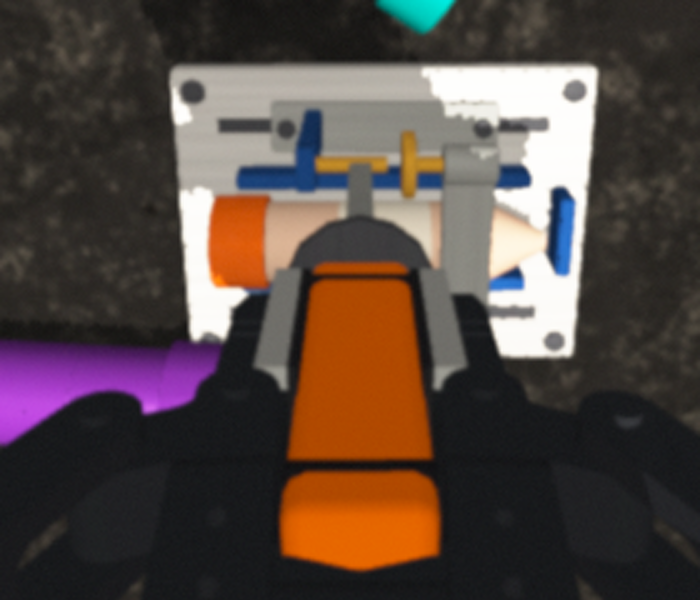

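The blade (crop x≈360) hangs between the lug (≈320) and the collar (≈402). I'll check the fork against the bar in this frame's depth.

```bash
python3 - <<'E'
from h import *
F=dict(np.load('pics/w4.npz'));w=cloud(F);hsv=cv2.cvtColor(F['image'],cv2.COLOR_RGB2HSV)
th=np.radians(-15.);X=np.array([np.cos(th),np.sin(th)]);Y=np.array([-np.sin(th),np.cos(th)])
c=np.array([488.3,85.3]);l=np.dstack([(w[...,:2]-c)@X,(w[...,:2]-c)@Y,w[...,2]])
near=np.linalg.norm(l[...,:2],axis=-1)<60
br=(hsv[...,0]>12)&(hsv[...,0]<28)&(hsv[...,1]>140)&near
bl=(hsv[...,0]>100)&(hsv[...,0]<125)&(hsv[...,1]>130)&near
P=lambda n,k:print(n,k.sum(),np.median(l[k],0).round(1),l[k].min(0).round(1),l[k].max(0).round(1))
P('bar',br&(l[...,2]<57)&(l[...,2]>49));P('collar',br&(l[...,2]>57)&(l[...,2]<65));P('lug',bl&(l[...,2]>52)&(l[...,2]<62))
k=(l[...,2]>75)&(l[...,2]<135)&near&(hsv[...,1]<60)
for z0 in range(76,136,5):
    q=k&(abs(l[...,2]-z0)<2.5)
    if q.any():P(z0,q)
P('grip',(l[...,2]>130)&near&(hsv[...,1]>150)&(hsv[...,0]<22))
E
```

```text
bar 198 [-1.3  4.5 53.6] [-10.8 -12.8  51.7] [ 1.9 24.2 56.8]
collar 117 [-2.4 14.  60.7] [-9.6 12.4 57. ] [ 7.9 16.1 63.4]
lug 137 [ -1.  -16.4  57.8] [ -7.6 -19.5  52.4] [  5.7 -13.7  59.5]
86 10 [-11.7   0.3  87.2] [-12.   -2.   86.6] [-11.6   1.9  88.4]
91 23 [-11.8  -0.7  91.6] [-12.4  -3.2  88.5] [-11.4   2.5  93.3]
96 24 [-11.9  -0.7  96.1] [-12.2  -3.2  93.5] [-11.5   2.4  98.5]
101 29 [-12.    0.5 101.5] [-12.4  -3.1  98.7] [-11.    2.4 103.5]
106 27 [-11.9  -0.7 105.9] [-12.3  -3.  104. ] [-11.5   2.3 108.5]
111 34 [-11.7  -0.6 110.5] [-12.3  -3.  108.5] [-11.3   2.2 113.1]
116 32 [-1.18e+01 -1.00e-01  1.16e+02] [-12.2  -3.4 113.8] [-11.1   2.2 118.4]
121 10 [-11.8  -0.9 118.9] [-12.1  -3.4 118.5] [-11.7   1.6 120. ]
126 7 [-13.5   7.2 128.3] [-15.2  -2.2 127.6] [ -5.3  14.2 128.5]
131 749 [-1.040e+01 -1.000e-01  1.318e+02] [-16.1 -14.6 128.6] [ -5.1  13.9 133.5]
grip 6309 [-7.600e+00 -1.000e-01  1.873e+02] [-10.5 -12.3 131.8] [  8.7  11.9 214.6]
```

```bash
python3 -m pendant '[[0.9,[0,0,-0.2],[0,0,0]],[0.9,[0,0,-0.2],[0,0,0]],[0.9,[0,0,-0.2],[0,0,0]],[0.9,[0,0,-0.1],[0,0,0]],[0.9,[0,0,0],[0,0,0]],[0.9,[0,0,0],[0,0,0]],[0.9,[0,0,0],[0,0,0]],[0.9,[0,0,0],[0,0,0]]]'
python3 -m pendant '[[0.9,[0,0,-0.1],[0,0,0]],[0.9,[0,0,-0.1],[0,0,0]],[0.9,[0,0,-0.1],[0,0,0]],[0.9,[0,0,-0.08],[0,0,0]],[0.9,[0,0,0],[0,0,0]],[0.9,[0,0,0],[0,0,0]],[0.9,[0,0,0],[0,0,0]],[0.9,[0,0,0],[0,0,0]]]'
python3 - <<'E'
from h import *
for i in range(3):
    f=snap('wrist','w5');s=telemetry.observe();print(s['ee_pos'],s['wrist_force'])
E
```

```text
time: 9.35
ee_pos: [488.4, 85.2, 112.7]
tool_rot: [0.205, 1.561, -0.205]
wrist_force: [-0.2, -0.7, -0.6]
opening: 19.3
time: 10.35
ee_pos: [488.3, 85.2, 97.4]
tool_rot: [0.205, 1.561, -0.205]
wrist_force: [-0.5, 0.2, -0.5]
opening: 19.3
[488.29871683  85.23526058  97.39837555] [ 0.73081665  0.83207209 -1.54683712]
[488.30623455  85.23074042  97.39460612] [ 0.09152471  0.31446221 -0.61854455]
[488.26964971  85.22540176  97.37585605] [ 0.69338829 -0.31148969 -0.14098865]
```

```bash
python3 -m pendant '[[0.9,[0.013,0.048,0],[0,0,0]],[0.9,[0.013,0.048,0],[0,0,0]],[0.9,[0.013,0.048,0],[0,0,0]],[0.9,[0.006,0.024,0],[0,0,0]],[0.9,[0.006,0.024,0],[0,0,0]],[0.9,[0,0,0],[0,0,0]],[0.9,[0,0,0],[0,0,0]],[0.9,[0,0,0],[0,0,0]]]'
python3 -m pendant '[[0.9,[0.006,0.024,0],[0,0,0]],[0.9,[0,0,0],[0,0,0]],[0.9,[0.006,0.024,0],[0,0,0]],[0.9,[0,0,0],[0,0,0]],[0.9,[0,0,0],[0,0,0]],[0.9,[0,0,0],[0,0,0]],[0.9,[0,0,0],[0,0,0]],[0.9,[0,0,0],[0,0,0]]]'
cat > st.py <<'E'
from h import *
import sys
F=[]
for i in range(4):
    f=grab_frame('wrist');s=telemetry.observe();F.append(s['wrist_force'])
print(s['ee_pos'].round(2),'d along',((s['ee_pos'][:2]-[488.3,85.25])@[.257,.966]).round(2),'F',np.mean(F,0).round(2),'Fy',(np.mean(F,0)[:2]@[.257,.966]).round(2))
w=cloud(f);hsv=cv2.cvtColor(f['image'],cv2.COLOR_RGB2HSV)
l=np.dstack([(w[...,:2]-[488.3,85.3])@[.966,-.257],(w[...,:2]-[488.3,85.3])@[.257,.966],w[...,2]])
near=np.linalg.norm(l[...,:2],axis=-1)<45
br=(hsv[...,0]>12)&(hsv[...,0]<28)&(hsv[...,1]>140)&near
for n,k in (('collar',br&(l[...,2]>57)&(l[...,2]<66)&(l[...,1]>8)),('bar',br&(l[...,2]>49)&(l[...,2]<95))): print(n,k.sum(),np.median(l[k],0).round(1),np.percentile(l[k],[3,97],axis=0).round(1).tolist())
if len(sys.argv)>1: save(sys.argv[1],f)
E
python3 st.py
```

```text
time: 11.5
ee_pos: [490.2, 92.8, 97.3]
tool_rot: [0.205, 1.561, -0.205]
wrist_force: [-0.3, 0.5, -0.7]
opening: 19.2
time: 12.5
ee_pos: [490.7, 94.6, 97.3]
tool_rot: [0.205, 1.561, -0.205]
wrist_force: [-0.3, -1.3, -0.0]
opening: 19.3
[490.68  94.62  97.28] d along 9.66 F [-0.43 -1.25 -0.55] Fy -1.32
collar 61 [-7.1 14.4 59. ] [[-9.6, 12.6, 57.1], [-5.2, 15.7, 61.9]]
bar 409 [-2.5 10.1 54.3] [[-14.0, -12.7, 52.5], [0.6, 23.4, 94.5]]
```

```bash
python3 -m pendant '[[0.9,[0.006,0.024,0],[0,0,0]],[0.9,[0,0,0],[0,0,0]],[0.9,[0,0,0],[0,0,0]],[0.9,[0.006,0.024,0],[0,0,0]],[0.9,[0,0,0],[0,0,0]],[0.9,[0,0,0],[0,0,0]],[0.9,[0,0,0],[0,0,0]],[0.9,[0,0,0],[0,0,0]]]'
python3 st.py
python3 -m pendant '[[0.9,[0.006,0.024,0],[0,0,0]],[0.9,[0,0,0],[0,0,0]],[0.9,[0,0,0],[0,0,0]],[0.9,[0.006,0.024,0],[0,0,0]],[0.9,[0,0,0],[0,0,0]],[0.9,[0,0,0],[0,0,0]],[0.9,[0,0,0],[0,0,0]],[0.9,[0,0,0],[0,0,0]]]'
python3 st.py
```

```text
time: 13.7
ee_pos: [491.2, 96.7, 97.3]
tool_rot: [0.205, 1.561, -0.205]
wrist_force: [-0.9, -4.3, 0.9]
opening: 19.4
[491.22  96.7   97.33] d along 11.81 F [-1.   -4.54  1.26] Fy -4.65
collar 55 [-7.1 16.  59.2] [[-9.3, 14.8, 57.6], [-5.1, 17.8, 61.5]]
bar 402 [-2.5  7.2 54.4] [[-14.4, -12.5, 52.2], [0.6, 23.6, 94.7]]
time: 14.9
ee_pos: [491.8, 98.6, 97.3]
tool_rot: [0.205, 1.561, -0.205]
wrist_force: [0.1, -1.9, 0.2]
opening: 19.0
[491.67  98.04  97.44] d along 13.22 F [-0.25 -3.23  2.09] Fy -3.18
collar 48 [-9.3 18.  62.6] [[-10.5, 16.2, 58.7], [-2.0, 24.1, 65.9]]
bar 310 [-2.2 -1.2 62.1] [[-10.7, -13.8, 60.0], [1.1, 19.7, 94.6]]
```

The bar has risen from z 54 to 62 mm, so the strap is free. I'll let it swing, then lift.

```bash
python3 -m pendant '[[0.9,[0,0,0],[0,0,0]],[0.9,[0,0,0],[0,0,0]],[0.9,[0,0,0],[0,0,0]],[0.9,[0,0,0],[0,0,0]],[0.9,[0,0,0],[0,0,0]],[0.9,[0,0,0],[0,0,0]],[0.9,[0,0,0],[0,0,0]],[0.9,[0,0,0],[0,0,0]]]'
python3 st.py w6
python3 -c "
import cv2;a=cv2.imread('pics/w6.png');cv2.imwrite('pics/w6b.png',cv2.resize(a[100:360,140:440],(690,598),interpolation=cv2.INTER_CUBIC))"
```

```text
time: 16.1
ee_pos: [491.8, 98.6, 97.3]
tool_rot: [0.205, 1.561, -0.205]
wrist_force: [-0.6, -4.4, 4.3]
opening: 19.4
[491.8   98.63  97.29] d along 13.83 F [-0.54 -3.91  3.38] Fy -3.92
collar 41 [-9.4 18.  62.9] [[-10.4, 16.7, 58.7], [-7.6, 19.7, 65.6]]
bar 304 [-1.9 -0.6 62.5] [[-10.6, -13.2, 60.3], [1.8, 19.8, 94.8]]
```

View pics/w6b.png

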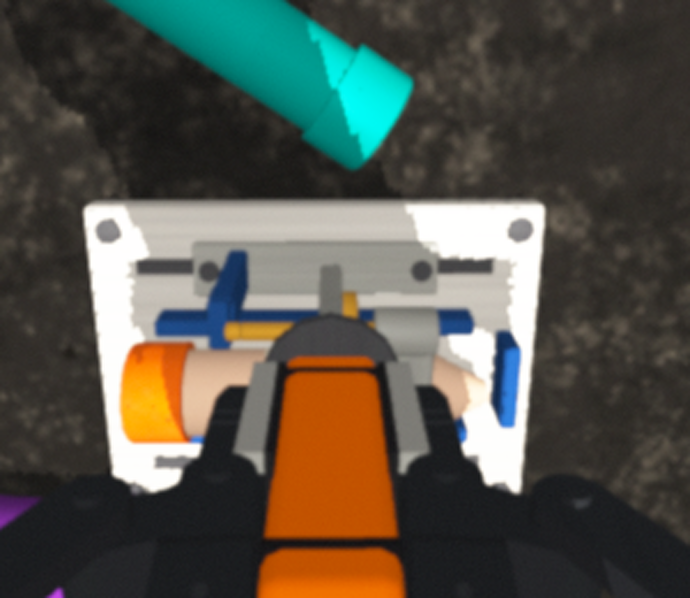

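The bar now sits up against the fork's slot root, with the strap (grey sleeve at (405,325)) partly raised. It pushes up with about 3.5 N. I'll lift slowly straight up.

```bash
python3 -m pendant '[[0.9,[0,0,0.04],[0,0,0]],[0.9,[0,0,0.04],[0,0,0]],[0.9,[0,0,0.04],[0,0,0]],[0.9,[0,0,0.04],[0,0,0]],[0.9,[0,0,0.04],[0,0,0]],[0.9,[0,0,0.04],[0,0,0]],[0.9,[0,0,0.04],[0,0,0]],[0.9,[0,0,0.04],[0,0,0]]]'
python3 -m pendant '[[0.9,[0,0,0.04],[0,0,0]],[0.9,[0,0,0],[0,0,0]],[0.9,[0,0,0],[0,0,0]],[0.9,[0,0,0],[0,0,0]],[0.9,[0,0,0],[0,0,0]],[0.9,[0,0,0],[0,0,0]],[0.9,[0,0,0],[0,0,0]],[0.9,[0,0,0],[0,0,0]]]'
python3 st.py
```

```text
time: 17.3
ee_pos: [491.8, 98.6, 110.2]
tool_rot: [0.205, 1.561, -0.205]
wrist_force: [1.8, -5.4, -1.6]
opening: 19.3
time: 18.3
ee_pos: [491.3, 98.7, 111.6]
tool_rot: [0.205, 1.562, -0.205]
wrist_force: [-1.0, -4.1, 0.7]
opening: 19.5
[491.26  98.64 111.59] d along 13.69 F [-1.27 -3.5   1.18] Fy -3.71
  return _methods._mean(a, axis=axis, dtype=dtype,
  ret = um.true_divide(
Traceback (most recent call last):
  File "st.py", line 11, in <module>
    for n,k in (('collar',br&(l[...,2]>57)&(l[...,2]<66)&(l[...,1]>8)),('bar',br&(l[...,2]>49)&(l[...,2]<95))): print(n,k.sum(),np.median(l[k],0).round(1),np.percentile(l[k],[3,97],axis=0).round(1).tolist())
                                                                                                                                                           ~~~~~~~~~~~~~^^^^^^^^^^^^^^^^^^^^
IndexError: index -1 is out of bounds for axis 0 with size 0
```

```bash
sed -i 's/^for n,k.*/for n,k in [("bar",br\&(l[...,2]>49)\&(l[...,2]<95)\&(l[...,1]<5))]: print(n,k.sum(),np.median(l[k],0).round(1),np.percentile(l[k],[3,97],axis=0).round(1).tolist())/' st.py; python3 st.py w7
python3 -c "
import cv2;a=cv2.imread('pics/w7.png');cv2.imwrite('pics/w7b.png',cv2.resize(a[100:360,140:440],(690,598),interpolation=cv2.INTER_CUBIC))"
```

```text
[491.3   98.63 111.63] d along 13.7 F [-1.85 -3.59  0.87] Fy -3.94
bar 143 [ 2.2 -8.2 74.6] [[0.6, -14.1, 73.0], [4.9, -2.1, 76.0]]
```

View pics/w7b.png

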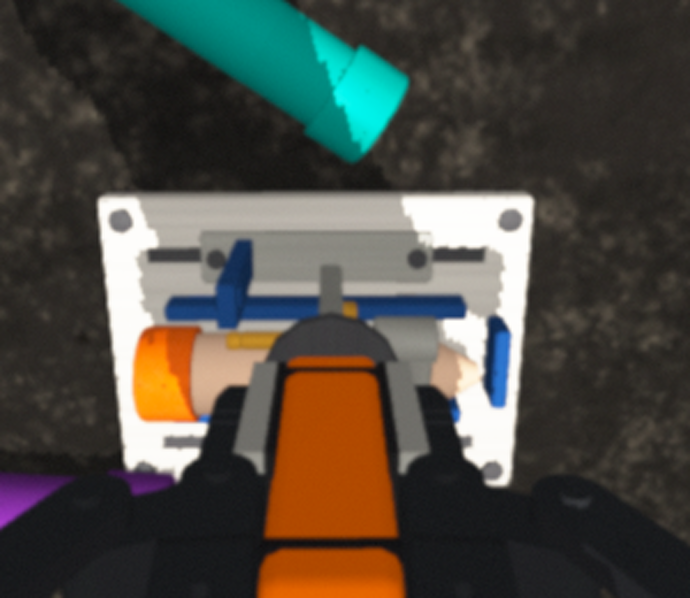

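The strap is up: the bar top went from 54 to about 75 mm, and the bar is over the lug and clear. I'll lift the fork off.

```bash
python3 -m pendant '[[0.9,[0,0,0.05],[0,0,0]],[0.9,[0,0,0.1],[0,0,0]],[0.9,[0,0,0.1],[0,0,0]],[0.9,[0,0,0.1],[0,0,0]],[0.9,[0,0,0.1],[0,0,0]],[0.9,[0,0,0.1],[0,0,0]],[0.9,[0,0,0.1],[0,0,0]],[0.9,[0,0,0.1],[0,0,0]]]'
python3 -m pendant '[[0.9,[0,0,0.2],[0,0,0]],[0.9,[0,0,0.3],[0,0,0]],[0.9,[0,0,0.3],[0,0,0]],[0.9,[0,0,0.3],[0,0,0]],[0.9,[0,0,0.3],[0,0,0]],[0.9,[0,0,0],[0,0,0]],[0.9,[0,0,0],[0,0,0]],[0.9,[0,0,0],[0,0,0]]]'
python3 st.py
```

```text
time: 19.7
ee_pos: [492.7, 99.8, 142.3]
tool_rot: [0.206, 1.559, -0.203]
wrist_force: [0.1, 0.4, -1.0]
opening: 19.2
time: 20.7
ee_pos: [491.3, 98.5, 197.2]
tool_rot: [0.205, 1.562, -0.206]
wrist_force: [-0.0, 0.0, -0.7]
opening: 19.7
[491.54  98.54 197.38] d along 13.67 F [ 0.15 -0.11 -0.54] Fy -0.06
bar 131 [ 2.4 -6.2 74.6] [[0.7, -16.7, 73.2], [4.4, 4.2, 76.0]]
```

```bash
python3 -m pendant '[[0.9,[0.23,-0.9,0],[0,0,0.2]],[0.9,[0.23,-0.97,0],[0,0,0.2]],[0.9,[0.24,-0.97,0],[0,0,0.2]],[0.9,[0.24,-0.97,0],[0,0,0.2]],[0.9,[0.23,-0.97,0],[0,0,0.2]],[0.9,[0.23,-0.97,-0.3],[0,0,0.2]],[0.9,[0.23,-0.97,-0.3],[0,0,0.2]],[0.9,[0.24,-0.96,-0.3],[0,0,0.05]]]'
python3 -m pendant '[[0.9,[0,0,-0.3],[0,0,0]],[0.9,[0,0,-0.2],[0,0,0]],[0.9,[0,0,0],[0,0,0]],[0.9,[0,0,0],[0,0,0]],[0.9,[0,0,0],[0,0,0]],[0.9,[0,0,0],[0,0,0]],[0.9,[0,0,0],[0,0,0]],[0.9,[0,0,0],[0,0,0]]]'
python3 - <<'E'
from h import *
from scipy.spatial.transform import Rotation as R
f=snap('wrist','w8')
s=telemetry.observe();M=R.from_rotvec(s['tool_rot']).as_matrix();print(s['ee_pos'],np.degrees(np.arctan2(M[1,1],M[0,1])),M[:,0])
def tool(f,c,ang,zt):
    w=cloud(f);hsv=cv2.cvtColor(f['image'],cv2.COLOR_RGB2HSV);th=np.radians(ang)
    l=np.dstack([(w[...,:2]-c)@[np.cos(th),np.sin(th)],(w[...,:2]-c)@[-np.sin(th),np.cos(th)],w[...,2]-zt])
    k=(l[...,2]>-60)&(l[...,2]<-15)&(np.linalg.norm(l[...,:2],axis=-1)<20)&(hsv[...,1]<60)
    for z0 in range(-60,-14,8):
        q=k&(abs(l[...,2]-z0)<4)
        if q.any(): print(z0,q.sum(),np.median(l[q],0).round(1),np.percentile(l[q][:,1],[5,95]).round(1))
    q=k&(l[...,2]>-15-10)
    return w,hsv
w,hsv=tool(f,s['ee_pos'][:2],-9.2,s['ee_pos'][2])
d=np.linalg.norm(w[...,:2]-[565.5,-208.5],axis=-1)
m=(abs(w[...,2]-50)<3)&(hsv[...,1]<60)&(d<60);print('stand',m.sum(),cv2.minAreaRect(w[m][:,:2].astype(np.float32)))
print('before push');F=dict(np.load('pics/w4.npz'));tool(F,np.array([488.3,85.3]),-15,140.6)
E
```

```text
time: 21.9
ee_pos: [566.7, -209.8, 161.0]
tool_rot: [0.126, 1.567, -0.125]
wrist_force: [0.5, 0.5, -0.6]
opening: 19.1
time: 22.9
ee_pos: [566.5, -208.6, 141.8]
tool_rot: [0.126, 1.567, -0.126]
wrist_force: [0.2, -1.1, -0.3]
opening: 19.1
[ 566.4961657  -208.62102902  141.74315169] 80.82719600932593 [ 4.75543497e-05 -4.94904784e-05 -9.99999998e-01]
-60 4 [-11.5   0.3 -56.5] [-1.8  1.8]
-52 38 [-11.7  -0.7 -52.3] [-3.2  2.5]
-44 42 [-11.8  -0.7 -44.4] [-3.1  2.4]
-36 49 [-11.8  -0.1 -35.8] [-3.   2.3]
-28 52 [-11.8  -0.1 -28.1] [-2.9  2.2]
-20 22 [-11.9  -0.3 -22.7] [-2.8  2.2]
stand 6169 ((566.738525390625, -208.894287109375), (70.2769546508789, 70.5153579711914), 81.32189178466797)
before push
-52 28 [-11.7  -0.7 -51.5] [-2.6  1.9]
-44 38 [-11.9  -0.1 -44.3] [-2.6  2.4]
-36 48 [-11.9  -0.4 -36.3] [-3.   2.3]
-28 53 [-11.8  -0.6 -28.2] [-2.9  2.2]
-20 22 [-11.8  -0.4 -22.3] [-3.3  2.1]
```

The tool has not shifted in the grip and is aligned with the stand. I'll lower it in stages.

```bash
python3 -m pendant '[[0.9,[0,0,-0.4],[0,0,0]],[0.9,[0,0,-0.3],[0,0,0]],[0.9,[0,0,-0.15],[0,0,0]],[0.9,[0,0,-0.15],[0,0,0]],[0.9,[0,0,-0.15],[0,0,0]],[0.9,[0,0,0],[0,0,0]],[0.9,[0,0,0],[0,0,0]],[0.9,[0,0,0],[0,0,0]]]'
python3 -m pendant '[[0.9,[0,0,-0.2],[0,0,0]],[0.9,[0,0,-0.2],[0,0,0]],[0.9,[0,0,-0.2],[0,0,0]],[0.9,[0,0,-0.1],[0,0,0]],[0.9,[0,0,-0.1],[0,0,0]],[0.9,[0,0,0],[0,0,0]],[0.9,[0,0,0],[0,0,0]],[0.9,[0,0,0],[0,0,0]]]'
python3 -c "
from h import *
for i in range(3): grab_frame('top');s=telemetry.observe();print(s['ee_pos'],s['wrist_force'])"
```

```text
time: 23.95
ee_pos: [566.8, -208.7, 96.1]
tool_rot: [0.126, 1.566, -0.126]
wrist_force: [0.2, -0.4, -1.6]
opening: 19.4
time: 24.95
ee_pos: [566.7, -208.7, 64.0]
tool_rot: [0.126, 1.567, -0.126]
wrist_force: [0.2, 0.4, -0.4]
opening: 19.1
[ 566.68820516 -208.6195292    63.98044948] [-0.21379778  0.00564469  0.6110324 ]
[ 566.64043843 -208.61229006   63.93193237] [-0.09925201  1.03546935 -0.42925043]
[ 566.61098207 -208.62293637   63.8828952 ] [ 0.17760465  0.76567054 -0.69688338]
```

```bash
python3 -m pendant '[[0.9,[0,0,-0.03],[0,0,0]],[0.9,[0,0,-0.03],[0,0,0]],[0.9,[0,0,-0.02],[0,0,0]],[0.9,[0,0,0],[0,0,0]],[0.9,[0,0,0],[0,0,0]],[0.9,[0,0,0],[0,0,0]],[0.9,[0,0,0],[0,0,0]],[0.9,[0,0,0],[0,0,0]]]'
python3 -c "
from h import *
for i in range(3): grab_frame('top');s=telemetry.observe();print(s['ee_pos'],s['wrist_force'])"
```

```text
time: 26.1
ee_pos: [566.5, -208.5, 61.0]
tool_rot: [0.126, 1.567, -0.126]
wrist_force: [-1.2, 1.5, 6.4]
opening: 19.3
[ 566.50186009 -208.57051437   61.04889736] [-1.41888189  0.74341451  5.16309118]
[ 566.47751143 -208.54530145   61.03662785] [-2.28412017  0.53097945  5.01336957]
[ 566.54081566 -208.53510465   61.06128185] [-1.79296334  0.18121489  5.3461274 ]
```

The tool is seated: 5 N up at z 61, the same height as at pickup. I'll release, then rise straight up.

```bash
python3 -m pendant '[[-1,[0,0,0],[0,0,0]],[-1,[0,0,0],[0,0,0]],[-1,[0,0,0],[0,0,0]],[-1,[0,0,0],[0,0,0]],[-1,[0,0,0],[0,0,0]],[-1,[0,0,0],[0,0,0]],[-1,[0,0,0.2],[0,0,0]],[-1,[0,0,0.4],[0,0,0]]]'
python3 -m pendant '[[-1,[0,0,0.6],[0,0,0]],[-1,[0,0,0.8],[0,0,0]],[-1,[0,0,0.8],[0,0,0]],[-1,[-0.3,0,0.8],[0,0,0]],[-1,[-0.6,0,0.4],[0,0,0]],[-1,[-0.4,0,0],[0,0,0]],[-1,[0,0,0],[0,0,0]],[-1,[0,0,0],[0,0,0]]]'
python3 - <<'E'
from h import *
f=snap('wrist','w9');t=snap('top','t9');print(telemetry.observe()['ee_pos'])
w=cloud(f);hsv=cv2.cvtColor(f['image'],cv2.COLOR_RGB2HSV);d=np.linalg.norm(w[...,:2]-[566,-208.7],axis=-1)
m=(w[...,2]>110)&(w[...,2]<140)&(hsv[...,1]>140)&(hsv[...,0]<22)&(d<40);p=w[m];p=p[p[:,2]>np.nanmax(p[:,2])-5];print('griptop',p.mean(0),p[:,2].max())
m=(d<17)&(d>9)&(hsv[...,1]<60)&(w[...,2]<80);print('tool collar z',np.median(w[m][:,2]))
w=cloud(t);hsv=cv2.cvtColor(t['image'],cv2.COLOR_RGB2HSV);T0=dict(np.load('pics/t0.npz'))['image'].astype(int)
a=cv2.imread('pics/t9.png')[165:285,190:380];b=cv2.imread('pics/s0.png')
s=snap('scene','s9');b=cv2.imread('pics/s9.png')[170:290,205:355]
cv2.imwrite('pics/fin.png',np.vstack([cv2.resize(a,(475,300),interpolation=cv2.INTER_CUBIC),cv2.resize(b,(475,300))[:300]]))
E
```

```text
time: 27.25
ee_pos: [566.1, -208.4, 84.9]
tool_rot: [0.126, 1.568, -0.126]
wrist_force: [0.3, 0.7, -0.2]
opening: 85.4
time: 28.25
ee_pos: [514.9, -208.2, 220.0]
tool_rot: [0.125, 1.567, -0.125]
wrist_force: [0.7, -0.1, 0.2]
opening: 85.6
[ 515.17942414 -208.31594542  219.86500916]
griptop [ 565.36645923 -208.68230506  123.87166112] 126.13885560738422
tool collar z 51.93110103899372
```

View pics/fin.png

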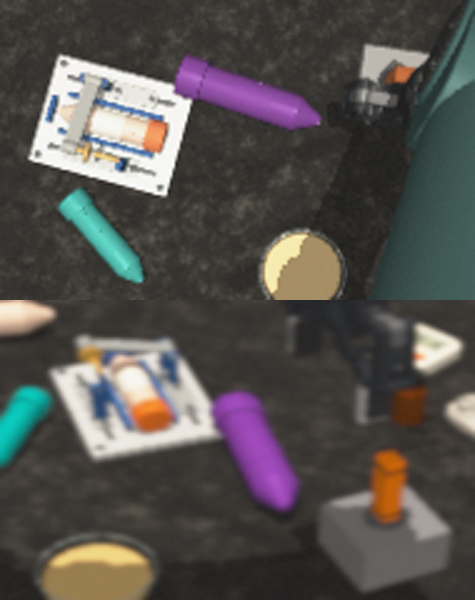

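The tool stands home (grip top at 126 mm, as computed), the tube is in its cradle and the neighbours are in place. One last check of the strap height, then I'll hand in.

```bash
python3 - <<'E'
from h import *
for n in('t0','t9','s0','s9'):
    F=dict(np.load(f'pics/{n}.npz'));w=cloud(F);hsv=cv2.cvtColor(F['image'],cv2.COLOR_RGB2HSV)
    l=np.dstack([(w[...,:2]-[488.3,85.3])@[.966,-.257],(w[...,:2]-[488.3,85.3])@[.257,.966],w[...,2]])
    k=(abs(l[...,0]-2)<8)&(abs(l[...,1]-35)<10)
    print(n,'strap end max z',np.nanpercentile(l[k][:,2],90))
hand_in()
E
```

```text
t0 strap end max z 58.86173762828521
t9 strap end max z 80.35482645546126
s0 strap end max z 60.45483659320073
s9 strap end max z 81.68548006673146
the job is handed in; nothing more can be done
```

The strap is open and the tool is back in its stand, fork down. The job is handed in at about 28 s of the 66 s allowed.

- **Freeing the strap:** I set the fork astride the bar between the lug and the brass collar. I pushed the collar gently towards +y in 1 mm steps, and the highest push I read was about 5.5 N (damage limit 12 N). The strap came free before the end stop, and I lifted the fork straight up off the bar.
- **Strap check:** the strap end stands about 21 mm higher than at the start, in both the top and scene views, which matches fully open.
- **Tool check:** it met the stand with about 5 N of contact at the height where I picked it up. Its grip top is at 126 mm, the fully home height.
- **Surroundings:** the tube is still in its cradle, and the purple and turquoise tubes and the petri dish look undisturbed in the last picture. I did not re-measure the vial and the jar afterwards. The gripper never went near the jar and passed well above the vial.
- **One oddity:** the slow lift rose about 14 mm of the 18 mm commanded. Forces stayed low, and the strap still came fully open.

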